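# Run the steel cup along the locked sample slide

### The job

On the twin sample slide, find the carriage that carries the open steel cup: press its round lock button fully down with a fingertip and, keeping it held down all the way, push the carriage along until it rests fully against the end stop on the viscometer's side. Then let the button spring up, so that the carriage locks there, and move clear. Do not touch, lift or tip the cup or the lidded jar, leave the jar's carriage and its button alone, and do not disturb the things lying around.

Things in the scene. Friction and masses are not known exactly. Their poses are not given: they have to be found in the camera images.
- slide_base: Twin sample slide, fixed: base 148 x 230 mm, a dark stop bar 36 mm high across each end, two lanes with one carriage each. Origin: underside centre, on the worktop. x points across the lanes, away from the robot (near lane at x = -37 mm, far at +37 mm); y along the lanes to the left; yaw -0.35 to 0.2. Carriages park at the +y end and slide toward -y, to the stop at the viscometer end.
- car_near (a joint): Carriage of the near lane, an aluminium plate 66 mm wide and 114 mm long. 0 = parked (start), grows as it slides toward -y of the slide base, 0.090 m = against the end stop. A tab under its lock button stands in a toothed rack (notch every 15 mm) and locks it. Free running it needs about 3 N and some damping (6 N s/m).
- btn_near (a joint): Lock button of the near carriage: 0 = up (locks when over a notch; both ends of the travel have one), 0.008 m = fully down. Sprung: 2 N to start, 6 N fully down. The lock is free beyond about 0.004 m, and it springs up again when let go.
- btn_near_top (a point): Centre of the upper face of the near carriage's lock button, a round grey cap of 30 mm diameter on a black tower of 36 mm diameter; 70 mm above the worktop when up, and it moves with the button and the carriage. The cap stands 12 mm proud of the tower when up, 4 mm when down.
- plate_near (a point): Top edge of the upright push plate of the near carriage (34 mm wide, 6 mm thick, 84 mm above the worktop), middle of its button-side face. This face stands 20 mm from the button's centre, toward the end stop, between the button and the cup seat, so that a fingertip pressing the button can push the carriage by it.
- seat_near (a point): Centre of the seat of the near carriage, 30 mm above the worktop, a round rubber pad between four 13 mm pins, 62 mm from the button's centre toward the end stop. Either the cup or the jar stands loose on it.
- car_far (a joint): Carriage of the far lane, an aluminium plate 66 mm wide and 114 mm long. 0 = parked (start), grows as it slides toward -y of the slide base, 0.090 m = against the end stop. A tab under its lock button stands in a toothed rack (notch every 15 mm) and locks it. Free running it needs about 3 N and some damping (6 N s/m).
- btn_far (a joint): Lock button of the far carriage: 0 = up (locks when over a notch; both ends of the travel have one), 0.008 m = fully down. Sprung: 2 N to start, 6 N fully down. The lock is free beyond about 0.004 m, and it springs up again when let go.
- btn_far_top (a point): Centre of the upper face of the far carriage's lock button, a round grey cap of 30 mm diameter on a black tower of 36 mm diameter; 70 mm above the worktop when up, and it moves with the button and the carriage. The cap stands 12 mm proud of the tower when up, 4 mm when down.
- plate_far (a point): Top edge of the upright push plate of the far carriage (34 mm wide, 6 mm thick, 84 mm above the worktop), middle of its button-side face. This face stands 20 mm from the button's centre, toward the end stop, between the button and the cup seat, so that a fingertip pressing the button can push the carriage by it.
- seat_far (a point): Centre of the seat of the far carriage, 30 mm above the worktop, a round rubber pad between four 13 mm pins, 62 mm from the button's centre toward the end stop. Either the cup or the jar stands loose on it.
- cup_center (a point): Centre (half-way up) of the open stainless steel cup, 64 mm diameter, 75 mm high, standing loose on the seat of one of the two carriages. Its rim is 105 mm above the worktop.
- jar_center (a point): Centre of the plastic sample jar with a screw lid, 57 mm diameter, 70 mm high, standing loose on the seat of the other carriage; its lid is 100 mm above the worktop.
- tape: Bystander: roll of adhesive tape, 94 x 92 x 48 mm, loose behind the slide. Origin: underside centre.
- timer: Bystander: small timer, 66 x 66 x 19 mm, loose behind the slide. Origin: underside centre.
- spare_jar: Bystander: brown sample jar with a screw lid, 53 mm diameter, 62 mm high, loose on the worktop to the right. Origin: underside centre.
- screwdriver: Bystander: screwdriver 172 mm long, 23 mm thick, loose on the worktop to the right of the slide. Origin: underside centre.
- viscometer_1: Obstacle, fixed: the bench viscometer, right of the slide, with a curved foot, a column and a head about 0.4 m high. Its parts lie at x > 0.52 m and y between -0.22 and 0.12 m; swing the hand past in front of it, at x below 0.4 m. Origin: underside of its foot.
- cup: The same steel cup; origin at its underside centre.
- jar: The same lidded sample jar; origin at its underside centre.
Not all that is in view belongs to the job. Leave any orange look-alike of the jar alone.

How it is judged:
On the way, in this order (a step that is already met when the one before it is completed fails the run):
1. the lock button of the cup's carriage is held down while the carriage is still parked (((x of cup_center in the frame of slide_base below 0 m and value of joint btn_near above 0.0045 m and value of joint car_near below 0.02 m) or (x of cup_center in the frame of slide_base above 0 m and value of joint btn_far above 0.0045 m and value of joint car_far below 0.02 m))), for 0.05 s.
2. with the button still down, the cup's carriage reaches the end stop (((x of cup_center in the frame of slide_base below 0 m and value of joint btn_near above 0.0045 m and value of joint car_near above 0.086 m) or (x of cup_center in the frame of slide_base above 0 m and value of joint btn_far above 0.0045 m and value of joint car_far above 0.086 m))), for 0.1 s.
At the end, for the whole second after the job is handed in: The carriage with the steel cup is within 4 mm of its end stop with its lock button up again (within 2 mm), the cup stands upright on its seat (within 12 mm of the seat's centre), and the jar's carriage is still parked (within 4 mm) with its button up and the jar upright on its seat (((x of cup_center in the frame of slide_base below 0 m and value of joint car_near above 0.086 m and value of joint each of btn_near, btn_far below 0.002 m and value of joint car_far below 0.004 m and horizontal distance between cup_center and seat_near below 0.012 m and horizontal distance between jar_center and seat_far below 0.015 m) or (x of cup_center in the frame of slide_base above 0 m and value of joint car_far above 0.086 m and value of joint each of btn_far, btn_near below 0.002 m and value of joint car_near below 0.004 m and horizontal distance between cup_center and seat_far below 0.012 m and horizontal distance between jar_center and seat_near below 0.015 m)) and angle between each of cup_center, jar_center's own z axis and vertical below 0.1 rad and height (world z) of cup_center below 0.075 m and height (world z) of jar_center below 0.073 m); the robot touches nothing.
It fails at once if the cup's carriage is moved along while its lock button is not held down ((x of cup_center in the frame of slide_base below 0 m and value of joint btn_near below 0.0045 m and velocity of joint car_near above 0.02 m/s and value of joint car_near between 0.004 and 0.084 m) or (x of cup_center in the frame of slide_base above 0 m and value of joint btn_far below 0.0045 m and velocity of joint car_far above 0.02 m/s and value of joint car_far between 0.004 and 0.084 m)).
It fails at once if the jar's carriage is moved or its lock button is pressed ((x of cup_center in the frame of slide_base below 0 m and (value of joint car_far above 0.005 m or value of joint btn_far above 0.004 m)) or (x of cup_center in the frame of slide_base above 0 m and (value of joint car_near above 0.005 m or value of joint btn_near above 0.004 m))).
It fails at once if the robot touches the cup or the jar (contact force between any of the fingers, the arm and cup above 1 N or contact force between any of the fingers, the arm and jar above 1 N).
It fails at once if the cup or the jar is lifted or tipped (height (world z) of any of cup_center, jar_center above 0.085 m or angle between any of cup_center, jar_center's own z axis and vertical above 0.3 rad).
It fails at once if a bystander is pushed away (more than 20 mm) (distance of any of tape, timer, spare_jar, screwdriver from where it was at the start of the episode above 0.02 m).
It also fails if it takes over 40 s, if anything falls off the work surface, if the arm or the gripper's body presses on something with over 40 N, if the wrist force passes 120 N, or if a joint passes its speed limit or range.

### The arm

A 7-joint arm with a two-finger parallel gripper is mounted at the origin on a cart in front of the work surface, level with it; the furniture and walls round the work are solid. World frame = base frame: x ahead of the robot, y to its left, z up, the work surface at z = 0. Lengths are in m, angles in rad, forces in N, time in s.
With the tool pointing down it reaches from about 0.4 to 0.875 m from the base axis. Payload 4.4 kg.
Tool frame: the origin (TCP) lies at the very end of the fingers, on their centre line; the grasp point (between the pads) lies 19 mm behind it; z points along the fingers, y is the line along which they close (so a half turn about z gives the same grasp; the last joint's range is limited). The gripper opens to 85 mm and grips with 20 to 120 N. Pads are 22 mm wide; open, the fingers measure 114 mm over their backs; the gripper's body (76 mm by 85 mm) begins 54 mm behind the grasp point. The pads swing forward as they close: fully open they stand 13 mm farther back than shut.
Start: joints at [1.059, 0.628, 0.038, 1.517, -0.027, 0.996, -0.02], TCP at [0.28, -0.586, 0.2] pointing down, gripper open.
Joint ranges: [-3.06, 3.06], [-0.37, 2.12], [-1.25, 1.32], [0.18, 2.47], [-1.1, 4.24], [0.23, 1.98], [-2.94, 2.94]. Speed limits (rad/s): [2.57, 2.57, 3.14, 3.14, 3.14, 3.14, 3.14].

### API

Orientations are given as a rotation vector (axis times angle).
In Python, from cell import monitor, eyes, workorder gives the robot as it stands.
- The arm moves only by the tool carry_out, never from a script. Its argument "deltas" is a list of rows, each a list of 7 numbers: the shift along the tool's x, y, z in mm, then the turn, a rotation vector about the tool's x, y, z in degrees, then the opening, from -1 (shut) to 1 (fully open), so that 0 is half open. A call has 1 to 5 rows; each row is the pose to reach, as a shift and turn from the pose commanded when the call began, along the tool's axes at that moment; what a row does not reach only later rows make up. A row lasts 1/12 s, in which the tool goes at most 41.7 mm and 7.16 degrees, less where a joint would pass 70% of its speed; a pose out of reach is approached as far as the arm can. A call with a gripper value outside its range is refused whole. The fingers move at their own pace and stop on an object; "force" is the grip in N (left out, the last holds). Time passes only in rows, so rows that repeat a pose let the fingers close. It gives the time, the measured TCP pose, the force, the opening and the grip force at its end, in the units of the state.
- monitor.get_obs(): the state, without advancing time (a new reading comes with each control period).
- eyes.capture(name): name is "scene" or "top"; returns a dict with "image" (480x640x3 uint8, red, green, blue), "fx", "fy", "cx", "cy" (pixels), "R" (3x3) and "t" (3): a world point X has camera coordinates R X + t. Camera axes: x right, y down, z forward; pixel columns grow to the right and rows downward; lengths in m; the calibration is good to about 2 mm. A picture is of the moment at which its call begins. There is no depth.
- workorder.hand_in(): hands the job in; it is judged then, once.
The state is a dict: "clock": time; "joint_pos": joint angles; "dq": joint speeds; "joint_efforts": joint torques, N m; "eef_pos": TCP position; "ee_rot": TCP orientation; "ft_force": force on the tool from outside, world axes, zero at the start; "moment": the same for the moment, N m; "finger_gap": opening from 0.0 (shut) to 1.0 (fully open); "grip_force": force on a finger pad.
Only numpy, scipy, OpenCV 4.12 (cv2) and the standard library are available. Lean on these libraries where they do the work, as an engineer would, in place of code of your own. Each camera call takes 0.05 s, during which the arm holds its last target. There are 200 camera calls.

## Working session

There is one attempt and no reset: what is moved stays moved. The work goes in short steps, Python scripts to look and compute and a tool call to move; the robot and the scene stay as the last step left them, time stands still between calls to the robot, and variables do not carry over. Pictures are saved under pics/ and viewed, at most 10 in all, crops included, and the job is handed in when it is done.

Besides the shell and the picture viewer there is one more tool, called by a JSON object that holds its "name" and its "arguments", one argument or row to a line. carry_out: Moves the arm, as the interface text tells. Its arguments: {"type":"object","properties":{"deltas":{"type":"array"},"force":{"type":"number"}},"required":["deltas"]}

```bash
mkdir -p pics; python3 - <<'E'
from cell import monitor, eyes
import cv2,json,numpy as np
o=monitor.get_obs(); print({k:np.round(v,3).tolist() for k,v in o.items()})
for n in ("scene","top"):
    c=eyes.capture(n); cv2.imwrite(f"pics/{n}0.png",c["image"][:,:,::-1])
    print(n,c["fx"],c["fy"],c["cx"],c["cy"],np.array(c["R"]).round(4).tolist(),np.array(c["t"]).round(4).tolist())
E
```

```text
{'clock': 0.0, 'joint_pos': [1.059, 0.629, 0.038, 1.518, -0.027, 0.996, -0.02], 'dq': [-0.0, 0.002, -0.001, -0.001, -0.001, 0.002, -0.0], 'joint_efforts': [0.001, -56.341, 1.227, -19.344, 0.011, 0.011, -0.0], 'eef_pos': [0.28, -0.586, 0.199], 'ee_rot': [-3.062, -0.694, 0.001], 'ft_force': [-0.451, -0.058, -0.34], 'moment': [0.021, -0.008, -0.004], 'grip_force': 0.0, 'finger_gap': 1.003}
scene 450.9381827018397 450.9381827018397 317.8644056600183 237.04899366111235 [[0.8754, -0.4832, 0.0131], [-0.2403, -0.4584, -0.8556], [0.4195, 0.7459, -0.5174]] [-0.4562, 0.2555, 0.586]
top 455.4547043200177 455.4547043200177 318.24432762827314 244.52918832408676 [[0.0145, -0.9998, -0.0096], [-0.9963, -0.0137, -0.0851], [0.0849, 0.0108, -0.9963]] [0.1212, 0.5879, 1.0287]
```

View pics/scene0.png

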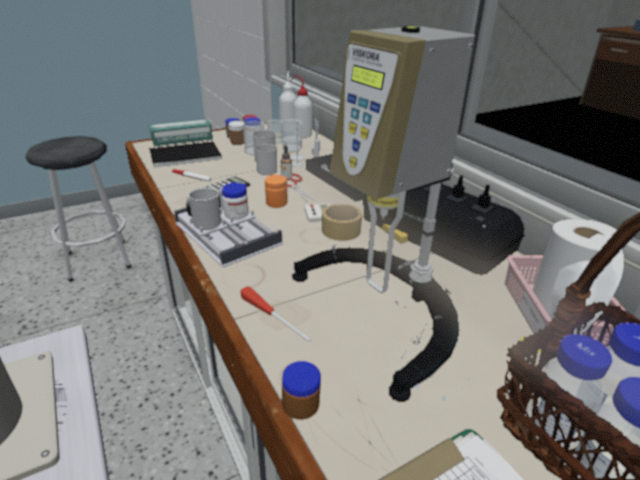

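View pics/top0.png

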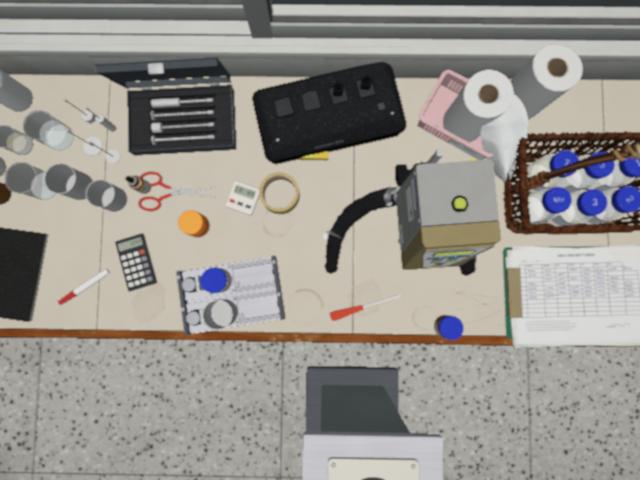

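The scene shows the slide at (230,215) in the scene view. In the top view the open cup is at (221,314) on the near lane and the blue-lidded jar at (214,280) on the far lane. Lock-button candidates (top view): the near cap at about (193,318), which is the cup's carriage, and the far cap at about (188,284), which is the jar's. Other look-alikes are the beakers at (60,180), the orange jar at (193,223) and the brown jar at (451,327). I choose the near cap and will check it in a close crop.

```bash
python3 - <<'E'
import cv2
a=cv2.imread("pics/top0.png")[250:345,170:295]
cv2.imwrite("pics/crop_top.png",cv2.resize(a,None,fx=6,fy=6,interpolation=cv2.INTER_CUBIC))
b=cv2.imread("pics/scene0.png")[170:270,165:295]
cv2.imwrite("pics/crop_scene.png",cv2.resize(b,None,fx=6,fy=6,interpolation=cv2.INTER_CUBIC))
E
```

```text
(no output)
```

View pics/crop_top.png

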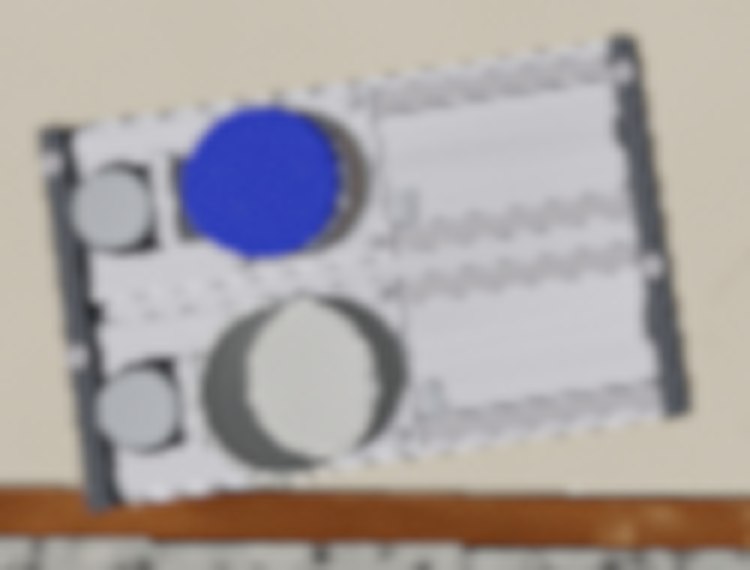

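View pics/crop_scene.png

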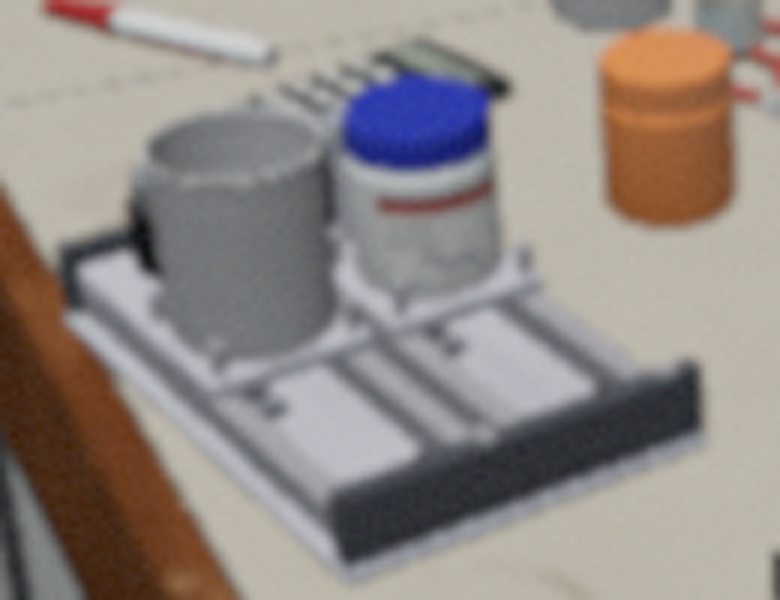

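The crop confirms it. The open steel cup stands in the near lane, with its button cap at crop (137,408), and the blue-lidded jar is in the far lane, with its cap at (113,207). Next I fit the slide pose.

```bash
cat > h.py <<'E'
import numpy as np
from cell import monitor
from scipy.spatial.transform import Rotation as R
def to_tool(p, yaw=None):
    """delta in tool axes (mm) from the present measured pose; yaw -> turn about tool z (deg) so tool x lies along direction yaw (mod 180)"""
    o=monitor.get_obs(); T=R.from_rotvec(o["ee_rot"]); M=T.as_matrix()
    print("pos",np.round(o["eef_pos"],4),"F",np.round(o["ft_force"],1),"t",o["clock"])
    print("delta mm",np.round(M.T@(np.array(p)-o["eef_pos"])*1e3,1), "toolx",M[:,0].round(3),"tooly",M[:,1].round(3),"toolz",M[:,2].round(3))
E
python3 - <<'E'
import numpy as np
from cell import eyes
from scipy.optimize import least_squares
from h import *
c=eyes.capture("top")
def proj(X):
    q=np.array(c["R"])@X+np.array(c["t"]).ravel(); return np.array([c["fx"]*q[0]/q[2]+c["cx"],c["fy"]*q[1]/q[2]+c["cy"]])
obs=[(137,408),(113,207),(305,383),(39,130),(90,510),(634,37),(690,411)]
px=[np.array([(u+.5)/6-.5+170,(v+.5)/6-.5+250]) for u,v in obs]
def pts(p):
    x,y,a,b=p; L=[(-.037,b,.07),(.037,b,.07),(-.037,b-.062,.105),(.074,.115,.036),(-.074,.115,.036),(.074,-.115,.036),(-.074,-.115,.036)]
    C=np.array([[np.cos(a),-np.sin(a)],[np.sin(a),np.cos(a)]])
    return [np.r_[C@l[:2]+[x,y],l[2]] for l in map(np.array,L)]
f=lambda p:np.concatenate([proj(X)-q for X,q in zip(pts(p),px)])
s=least_squares(f,[.45,.25,-.1,.09]); print(s.x.round(4)); print(s.fun.reshape(-1,2).round(2))
a=s.x[2]; d=np.array([np.sin(a),-np.cos(a),0]); B=pts(s.x)[0]; print("btn",B.round(4),"slide dir",d.round(4),"cup",pts(s.x)[2].round(4))
to_tool(B)
E
```

```text
[0.4682 0.3282 0.1748 0.0787]
[[ 1.48 -0.11]
 [ 0.91 -0.05]
 [-2.23  0.59]
 [-0.27 -0.72]
 [-0.07  0.67]
 [-0.16 -1.3 ]
 [ 0.42  0.84]]
btn [0.4181 0.3993 0.07  ] slide dir [ 0.1739 -0.9848  0.    ] cup [0.4289 0.3383 0.105 ]
pos [ 0.2801 -0.586   0.1996] F [-0.5 -0.3 -0. ] t 0.15
delta mm [ 549.4 -829.3  130.8] toolx [0.902 0.431 0.   ] tooly [ 0.431 -0.902 -0.001] toolz [-0.001  0.001 -1.   ]
```

```bash
cat > fit.py <<'E'
import numpy as np
from cell import eyes
from scipy.optimize import least_squares
from h import *
c=eyes.capture("top")
def proj(X):
    q=np.array(c["R"])@X+np.array(c["t"]).ravel(); return np.array([c["fx"]*q[0]/q[2]+c["cx"],c["fy"]*q[1]/q[2]+c["cy"]])
obs=[(137,408),(113,207),(294,383),(260,181),(39,130),(90,510),(634,37),(690,411)]
px=[np.array([(u+.5)/6-.5+170,(v+.5)/6-.5+250]) for u,v in obs]
def pts(p):
    x,y,a,b=p; L=[(-.037,b,.07),(.037,b,.07),(-.037,b-.062,.105),(.037,b-.062,.1),(.074,.115,.036),(-.074,.115,.036),(.074,-.115,.036),(-.074,-.115,.036)]
    C=np.array([[np.cos(a),-np.sin(a)],[np.sin(a),np.cos(a)]])
    return [np.r_[C@l[:2]+[x,y],l[2]] for l in map(np.array,L)]
f=lambda p:np.concatenate([proj(X)-q for X,q in zip(pts(p),px)])
s=least_squares(f,[.45,.25,-.1,.09]); print(s.x.round(4)); print(s.fun.reshape(-1,2).round(2))
a=s.x[2]; d=np.array([np.sin(a),-np.cos(a),0]); B=pts(s.x)[0]; print("btn",B.round(4),"slide dir",d.round(4),"cup",pts(s.x)[2].round(4))
to_tool([.41,-.2,.2]); to_tool([.41,.2,.2]); to_tool(B)
E
python3 fit.py
```

```text
[0.4682 0.3282 0.1739 0.0803]
[[ 0.77 -0.03]
 [ 0.23  0.02]
 [-1.13  0.69]
 [ 0.24 -0.23]
 [-0.25 -0.78]
 [-0.11  0.62]
 [-0.12 -1.26]
 [ 0.4   0.88]]
btn [0.4179 0.4009 0.07  ] slide dir [ 0.1731 -0.9849  0.    ] cup [0.4286 0.3398 0.105 ]
pos [ 0.2801 -0.5861  0.1998] F [ 0.2 -0.1  0.2] t 0.2
delta mm [ 2.837e+02 -2.924e+02  1.000e-01] toolx [ 0.902  0.431 -0.   ] tooly [ 0.431 -0.902 -0.001] toolz [-0.     0.001 -1.   ]
pos [ 0.2801 -0.5861  0.1998] F [ 0.2 -0.1  0.2] t 0.2
delta mm [ 4.562e+02 -6.533e+02  5.000e-01] toolx [ 0.902  0.431 -0.   ] tooly [ 0.431 -0.902 -0.001] toolz [-0.     0.001 -1.   ]
pos [ 0.2801 -0.5861  0.1998] F [ 0.2 -0.1  0.2] t 0.2
delta mm [ 549.9 -831.   130.7] toolx [ 0.902  0.431 -0.   ] tooly [ 0.431 -0.902 -0.001] toolz [-0.     0.001 -1.   ]
```

{"name": "carry_out", "arguments": {
  "deltas": [
    [30,-25,-5,0,0,0,-1],
    [60,-50,-10,0,0,0,-1]
  ],
  "force": 30
}}

```text
clock: 0.37
eef_pos: [0.3109, -0.5163, 0.2094]
ee_rot: [-3.065, -0.686, 0.002]
ft_force: [2.0, -0.1, 0.8]
finger_gap: 0.751
grip_force: 0.0
```

{"name": "carry_out", "arguments": {
  "deltas": [
    [30,-18,0,0,0,0,-1],
    [60,-36,0,0,0,0,-1],
    [90,-53,0,0,0,0,-1],
    [120,-71,0,0,0,0,-1],
    [150,-89,0,0,0,0,-1]
  ]
}}

```text
clock: 0.78
eef_pos: [0.4104, -0.369, 0.2103]
ee_rot: [-3.064, -0.694, -0.0]
ft_force: [0.6, -0.1, -0.1]
finger_gap: 0.011
grip_force: 0.0
```

{"name": "carry_out", "arguments": {
  "deltas": [
    [15,-32,0,0,0,-6,-1],
    [30,-64,0,0,0,-12,-1],
    [45,-95,0,0,0,-18,-1],
    [60,-127,0,0,0,-24,-1],
    [76,-159,0,0,0,-30,-1]
  ]
}}

```text
clock: 1.2
eef_pos: [0.4094, -0.1927, 0.2103]
ee_rot: [2.776, 1.47, -0.0]
ft_force: [0.9, 1.0, 0.6]
finger_gap: 0.0
grip_force: 0.0
```

```bash
python3 -c "
from h import *
to_tool([.41,.15,.2])"
```

```text
pos [ 0.4094 -0.1927  0.2103] F [0.9 1.  0.6] t 1.2
delta mm [ 283.9 -192.    10.3] toolx [ 0.562  0.827 -0.   ] tooly [ 0.827 -0.562  0.   ] toolz [-0. -0. -1.]
```

{"name": "carry_out", "arguments": {
  "deltas": [
    [28,-19,0,0,0,-5,-1],
    [56,-38,0,0,0,-10,-1],
    [85,-58,0,0,0,-15,-1],
    [113,-77,0,0,0,-20,-1],
    [141,-96,0,0,0,-25,-1]
  ]
}}

```text
clock: 1.62
eef_pos: [0.4102, -0.0222, 0.2105]
ee_rot: [2.392, 2.035, 0.0]
ft_force: [-0.2, 0.4, -0.2]
finger_gap: 0.004
grip_force: 0.0
```

```bash
python3 -c "
from h import *
to_tool([.40,.15,.2])"
```

```text
pos [ 0.4102 -0.0222  0.2105] F [-0.2  0.4 -0.2] t 1.6167
delta mm [168.3 -37.6  10.5] toolx [ 0.16   0.987 -0.   ] tooly [ 0.987 -0.16   0.   ] toolz [ 0. -0. -1.]
```

{"name": "carry_out", "arguments": {
  "deltas": [
    [34,-8,0,0,0,-4,-1],
    [67,-15,0,0,0,-8,-1],
    [101,-23,0,0,0,-12,-1],
    [134,-30,0,0,0,-16,-1],
    [168,-38,0,0,0,-19.2,-1]
  ]
}}

```text
clock: 2.03
eef_pos: [0.4004, 0.1496, 0.2105]
ee_rot: [2.021, 2.405, 0.0]
ft_force: [0.8, 0.9, 0.5]
finger_gap: -0.001
grip_force: 0.0
```

```bash
python3 -c "
from h import *
to_tool([.418+.173*.005,.401-.985*.005,.11])"
```

```text
pos [0.4004 0.1496 0.2105] F [0.8 0.9 0.5] t 2.0333
delta mm [239.6  60.5 100.5] toolx [-0.172  0.985 -0.   ] tooly [0.985 0.172 0.001] toolz [ 0.001 -0.    -1.   ]
```

{"name": "carry_out", "arguments": {
  "deltas": [
    [36,9,0,0,0,0,-1],
    [72,18,0,0,0,0,-1],
    [108,27,0,0,0,0,-1],
    [144,36,0,0,0,0,-1],
    [180,45,0,0,0,0,-1]
  ]
}}

```text
clock: 2.45
eef_pos: [0.4143, 0.3349, 0.2103]
ee_rot: [2.025, 2.402, -0.0]
ft_force: [0.4, 0.1, -1.1]
finger_gap: 0.003
grip_force: 0.0
```

{"name": "carry_out", "arguments": {
  "deltas": [
    [30,8,0,0,0,0,-1],
    [60,15,0,0,0,0,-1],
    [60,15,40,0,0,0,-1],
    [60,15,80,0,0,0,-1],
    [60,15,100,0,0,0,-1]
  ]
}}

```text
clock: 2.87
eef_pos: [0.4173, 0.3935, 0.1064]
ee_rot: [-2.023, -2.403, 0.008]
ft_force: [0.2, -1.2, -0.1]
finger_gap: -0.0
grip_force: 0.0
```

```bash
python3 - <<'E'
from h import *
from cell import eyes
import cv2
to_tool([.418+.173*.005,.401-.985*.005,.072])
a=eyes.capture("top")["image"][245:345,165:285,::-1]; b=eyes.capture("scene")["image"][140:260,150:290,::-1]
z=lambda i:cv2.resize(i,(400,int(400*i.shape[0]/i.shape[1])),interpolation=cv2.INTER_CUBIC)[:330]
cv2.imwrite("pics/over.png",cv2.hconcat([z(a),z(b)]))
E
```

```text
pos [0.4173 0.3935 0.1064] F [ 0.2 -1.2 -0.1] t 2.8667
delta mm [ 2.4  2.1 34.4] toolx [-0.17   0.985 -0.003] tooly [ 0.985  0.17  -0.004] toolz [-0.004 -0.004 -1.   ]
```

View pics/over.png

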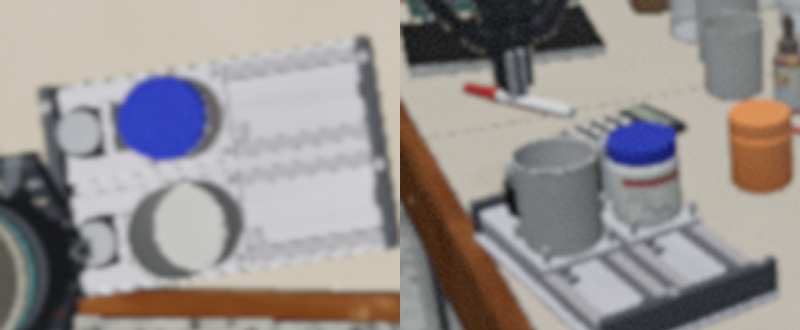

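The gripper shows left of the near cap, at crop (80,250), and its fingertips are at scene crop (512,90). I'll project the TCP into both views to see whether this agrees with the kinematics.

```bash
python3 - <<'E'
from h import *
from cell import eyes
p=monitor.get_obs()["eef_pos"]
for n,o,s in (("top",(165,245),400/120),("scene",(150,140),400/140)):
    c=eyes.capture(n)
    for nm,X in (("tcp",p),("tcp+.1",np.array(p)+[0,0,.1]),("btn",[.4179,.4009,.07]),("cup rim",[.4286,.3398,.105])):
        q=np.array(c["R"])@X+np.array(c["t"]).ravel(); u=np.array([c["fx"]*q[0]/q[2]+c["cx"],c["fy"]*q[1]/q[2]+c["cy"]])
        print(n,nm,u.round(1),"crop",((u-o)*s).round(0))
E
```

```text
top tcp [192.3 319.4] crop [ 91. 248.]
top tcp+.1 [177.3 323.6] crop [ 41. 262.]
top btn [193.2 317.6] crop [ 94. 242.]
top cup rim [217.5 314.1] crop [175. 230.]
scene tcp [191.6 184.8] crop [119. 128.]
scene tcp+.1 [185.4 141.2] crop [101.   3.]
scene btn [193.2 198. ] crop [123. 166.]
scene cup rim [203.9 193.5] crop [154. 153.]
```

```bash
python3 - <<'E'
from h import *
from cell import eyes
import cv2
z=lambda i:cv2.resize(i,(400,400),interpolation=cv2.INTER_CUBIC)
a=eyes.capture("top")["image"][285:345,160:220,::-1]; b=eyes.capture("scene")["image"][150:210,162:222,::-1]
a,b=z(a),z(b)
o=monitor.get_obs();print(o["eef_pos"],o["clock"])
for i,u,of in ((a,(192.3,319.4),(160,285)),(b,(191.6,184.8),(162,150))):
    cv2.drawMarker(i,(int((u[0]-of[0])*6.67),int((u[1]-of[1])*6.67)),(0,0,255),0,14,1)
cv2.imwrite("pics/over2.png",cv2.hconcat([a,b]))
E
```

```text
[0.42025653 0.39615154 0.11226832] 3.1667
```

View pics/over2.png

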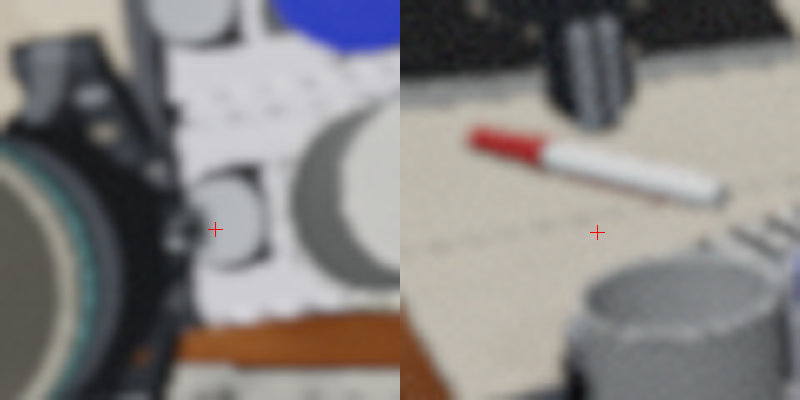

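The fingertips show at top px (188,319) and scene px (192,169), about 13 px above where the TCP reading puts them. I'll triangulate the tip from both views before going down.

```bash
python3 - <<'E'
from h import *
from cell import eyes
import cv2
P=[];
for n in ("top","scene"):
    c=eyes.capture(n); K=np.array([[c["fx"],0,c["cx"]],[0,c["fy"],c["cy"]],[0,0,1]]); P.append(K@np.c_[np.array(c["R"]),np.array(c["t"]).ravel()])
def tri(a,b):
    X=cv2.triangulatePoints(P[0],P[1],np.array(a,float).reshape(2,1),np.array(b,float).reshape(2,1)).ravel(); X=X[:3]/X[3]
    e=[ (lambda q:(q[:2]/q[2]-u).round(1))(p@np.r_[X,1]) for p,u in zip(P,(a,b))]; return X.round(4),e
print("tip",tri((188.5,319.5),(192,168.7)))
to_tool([.418+.173*.005,.401-.985*.005,.072]); print(monitor.get_obs()["finger_gap"])
E
```

```text
tip (array([0.4208, 0.3888, 0.1452]), [array([ 0.2, -0.5]), array([-0.5, -0. ])])
pos [0.4202 0.3959 0.1123] F [ 0.4 -0.4  0.2] t 3.2667
delta mm [ 0.3 -1.5 40.3] toolx [-0.169  0.986  0.002] tooly [0.986 0.169 0.003] toolz [ 0.003  0.003 -1.   ]
-0.0020395627830761508
```

{"name": "carry_out", "arguments": {
  "deltas": [
    [3,-1,12,0,0,0,-1],
    [3,-1,24,0,0,0,-1],
    [3,-1,32,0,0,0,-1],
    [3,-1,32,0,0,0,-1]
  ]
}}

```text
clock: 3.6
eef_pos: [0.4164, 0.3963, 0.0759]
ee_rot: [-2.024, -2.402, 0.007]
ft_force: [-0.2, -1.1, -0.3]
finger_gap: 0.004
grip_force: 0.0
```

{"name": "carry_out", "arguments": {
  "deltas": [
    [0,0,3,0,0,0,-1],
    [0,0,6,0,0,0,-1],
    [0,0,8,0,0,0,-1],
    [0,0,8,0,0,0,-1]
  ]
}}

```text
clock: 3.93
eef_pos: [0.4176, 0.3976, 0.07]
ee_rot: [2.025, 2.402, -0.001]
ft_force: [-0.1, 0.8, 0.2]
finger_gap: 0.004
grip_force: 0.0
```

```bash
python3 - <<'E'
from h import *
to_tool([.418+.173*.005,.401-.985*.005,.062])
E
```

```text
pos [0.4176 0.3976 0.07  ] F [-0.1  0.8  0.2] t 3.9333
delta mm [-1.7  1.   8. ] toolx [-0.169  0.986 -0.   ] tooly [ 0.986  0.169 -0.   ] toolz [-0. -0. -1.]
```

{"name": "carry_out", "arguments": {
  "deltas": [
    [0,0,2,0,0,0,-1],
    [0,0,4,0,0,0,-1],
    [0,0,4,0,0,0,-1],
    [0,0,4,0,0,0,-1]
  ]
}}

```text
clock: 4.27
eef_pos: [0.4176, 0.3977, 0.0663]
ee_rot: [2.025, 2.402, -0.0]
ft_force: [-0.0, -0.0, -0.4]
finger_gap: 0.002
grip_force: 0.0
```

No contact force at TCP z 0.066, where contact was due at 0.070, so I look again.

```bash
python3 - <<'E'
from h import *
from cell import eyes
import cv2
z=lambda i:cv2.resize(i,(400,400),interpolation=cv2.INTER_CUBIC)
a=eyes.capture("top")["image"][285:345,160:220,::-1]; b=eyes.capture("scene")["image"][150:210,162:222,::-1]
cv2.imwrite("pics/over3.png",cv2.hconcat([z(a),z(b)]))
E
```

```text
(no output)
```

View pics/over3.png

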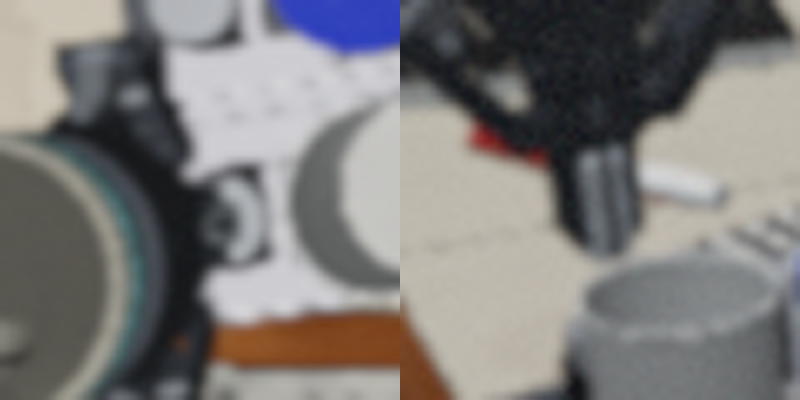

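The tip is now at scene px (193,187) and top px (192,318). That puts it about 25–30 mm higher than the reading and about 7 mm toward the plate, still above the cap at top px (193,317). I trust the cameras, so I back off from the plate and go down with force checks.

{"name": "carry_out", "arguments": {
  "deltas": [
    [6,0,0,0,0,0,-1],
    [6,0,4,0,0,0,-1],
    [6,0,8,0,0,0,-1],
    [6,0,12,0,0,0,-1],
    [6,0,12,0,0,0,-1]
  ]
}}

```text
clock: 4.78
eef_pos: [0.4161, 0.4029, 0.0532]
ee_rot: [2.025, 2.402, -0.003]
ft_force: [0.1, 1.0, 0.4]
finger_gap: -0.002
grip_force: 0.0
```

{"name": "carry_out", "arguments": {
  "deltas": [
    [0,0,2,0,0,0,-1],
    [0,0,4,0,0,0,-1],
    [0,0,5,0,0,0,-1],
    [0,0,5,0,0,0,-1]
  ]
}}

```text
clock: 5.12
eef_pos: [0.4165, 0.4034, 0.049]
ee_rot: [2.025, 2.402, -0.001]
ft_force: [-0.2, 0.3, 0.4]
finger_gap: -0.005
grip_force: 0.0
```

{"name": "carry_out", "arguments": {
  "deltas": [
    [0,0,2,0,0,0,-1],
    [0,0,4,0,0,0,-1],
    [0,0,4,0,0,0,-1],
    [0,0,4,0,0,0,-1]
  ]
}}

```text
clock: 5.45
eef_pos: [0.4166, 0.4036, 0.0452]
ee_rot: [2.025, 2.402, -0.0]
ft_force: [-0.9, -0.3, 0.2]
finger_gap: 0.003
grip_force: 0.0
```

{"name": "carry_out", "arguments": {
  "deltas": [
    [0,0,2,0,0,0,-1],
    [0,0,3,0,0,0,-1],
    [0,0,3,0,0,0,-1],
    [0,0,3,0,0,0,-1]
  ]
}}

```text
clock: 5.78
eef_pos: [0.4166, 0.4036, 0.0422]
ee_rot: [-2.025, -2.402, 0.0]
ft_force: [-0.6, -0.0, 0.3]
finger_gap: -0.002
grip_force: 0.0
```

{"name": "carry_out", "arguments": {
  "deltas": [
    [0,0,2,0,0,0,-1],
    [0,0,3,0,0,0,-1],
    [0,0,3,0,0,0,-1],
    [0,0,3,0,0,0,-1]
  ]
}}

```text
clock: 6.12
eef_pos: [0.4166, 0.4036, 0.0393]
ee_rot: [2.025, 2.402, -0.0]
ft_force: [0.4, -0.4, -0.7]
finger_gap: -0.0
grip_force: 0.0
```

{"name": "carry_out", "arguments": {
  "deltas": [
    [0,0,2,0,0,0,-1],
    [0,0,3,0,0,0,-1],
    [0,0,3,0,0,0,-1],
    [0,0,3,0,0,0,-1]
  ]
}}

```text
clock: 6.45
eef_pos: [0.4167, 0.4037, 0.0365]
ee_rot: [2.025, 2.402, 0.0]
ft_force: [0.1, -0.5, 2.9]
finger_gap: 0.006
grip_force: 1.5
```

```bash
python3 - <<'E'
from h import *
from cell import eyes
import cv2
to_tool([0,0,0])
z=lambda i:cv2.resize(i,(400,400),interpolation=cv2.INTER_CUBIC)
a=eyes.capture("top")["image"][285:345,160:220,::-1]; b=eyes.capture("scene")["image"][150:210,162:222,::-1]
cv2.imwrite("pics/over4.png",cv2.hconcat([z(a),z(b)]))
E
```

```text
pos [0.4167 0.4037 0.0365] F [ 0.1 -0.5  2.9] t 6.45
delta mm [-327.4 -479.    36.4] toolx [-0.169  0.986  0.   ] tooly [0.986 0.169 0.   ] toolz [ 0.  0. -1.]
```

View pics/over4.png

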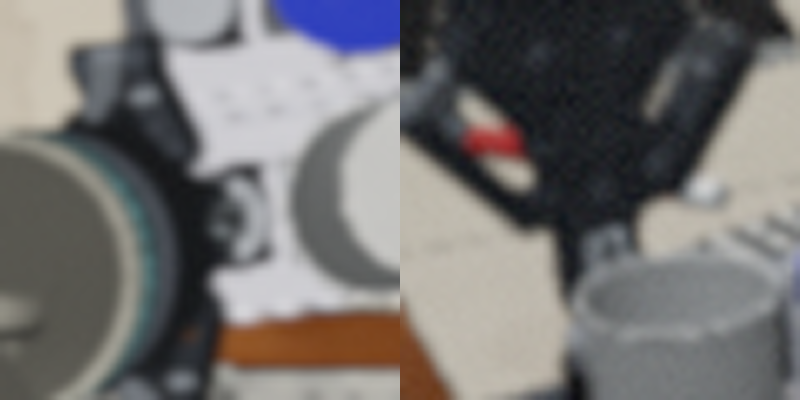

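Contact came at TCP z ≈ 0.037 (2.9 N), and the picture shows the tip on the near cap at top px (193,318). Next I press it fully down.

{"name": "carry_out", "arguments": {
  "deltas": [
    [0,0,3,0,0,0,-1],
    [0,0,6,0,0,0,-1],
    [0,0,8,0,0,0,-1],
    [0,0,9,0,0,0,-1],
    [0,0,9,0,0,0,-1]
  ]
}}

```text
clock: 6.97
eef_pos: [0.4169, 0.4039, 0.0306]
ee_rot: [2.024, 2.401, 0.002]
ft_force: [-5.3, -5.8, 32.1]
finger_gap: 0.002
grip_force: 15.8
```

{"name": "carry_out", "arguments": {
  "deltas": [
    [-2,0,-1,0,0,0,-1],
    [-5,0,-1,0,0,0,-1],
    [-9,0,-1,0,0,0,-1],
    [-13,0,-1,0,0,0,-1],
    [-17,0,-1,0,0,0,-1]
  ]
}}

```text
clock: 7.38
eef_pos: [0.4191, 0.3915, 0.0308]
ee_rot: [-2.02, -2.402, -0.011]
ft_force: [-5.8, 2.9, 19.8]
finger_gap: -0.001
grip_force: 10.0
```

{"name": "carry_out", "arguments": {
  "deltas": [
    [-4,0,0,0,0,0,-1],
    [-8,0,0,0,0,0,-1],
    [-12,0,0,0,0,0,-1],
    [-16,0,0,0,0,0,-1],
    [-20,0,0,0,0,0,-1]
  ]
}}

```text
clock: 7.8
eef_pos: [0.4225, 0.3717, 0.0308]
ee_rot: [-2.02, -2.402, -0.011]
ft_force: [-5.2, 2.4, 21.0]
finger_gap: 0.0
grip_force: 10.5
```

```bash
python3 - <<'E'
from h import *
from cell import eyes
import cv2
to_tool([0,0,0])
z=lambda i:cv2.resize(i,(400,400),interpolation=cv2.INTER_CUBIC)
a=eyes.capture("top")["image"][255:345,175:265,::-1]; b=eyes.capture("scene")["image"][150:240,162:252,::-1]
cv2.imwrite("pics/push.png",cv2.hconcat([z(a),z(b)]))
E
```

```text
pos [0.4225 0.3717 0.0308] F [-5.2  2.4 21. ] t 7.8
delta mm [-294.  -480.    27.3] toolx [-0.171  0.985  0.007] tooly [0.985 0.171 0.003] toolz [ 0.002  0.007 -1.   ]
```

View pics/push.png

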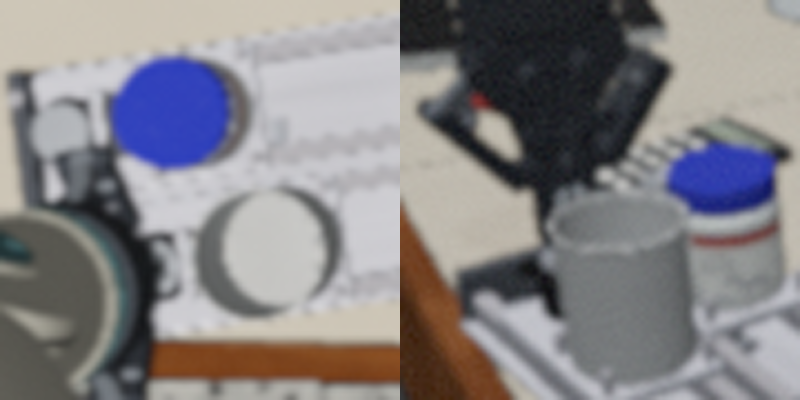

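The carriage is moving with the finger. The cup is upright at top px ≈ (234,311), and the jar has not moved. I carry on.

{"name": "carry_out", "arguments": {
  "deltas": [
    [-4,0,0,0,0,0,-1],
    [-8,0,0,0,0,0,-1],
    [-12,0,0,0,0,0,-1],
    [-16,0,0,0,0,0,-1],
    [-20,0,0,0,0,0,-1]
  ]
}}

```text
clock: 8.32
eef_pos: [0.426, 0.3518, 0.0308]
ee_rot: [-2.02, -2.402, -0.01]
ft_force: [-4.4, 2.7, 22.0]
finger_gap: 0.001
grip_force: 11.0
```

{"name": "carry_out", "arguments": {
  "deltas": [
    [-4,0,0,0,0,0,-1],
    [-8,0,0,0,0,0,-1],
    [-12,0,0,0,0,0,-1],
    [-16,0,0,0,0,0,-1],
    [-20,0,0,0,0,0,-1]
  ]
}}

```text
clock: 8.73
eef_pos: [0.4294, 0.3319, 0.0308]
ee_rot: [-2.021, -2.403, -0.01]
ft_force: [-6.0, 2.4, 22.8]
finger_gap: -0.001
grip_force: 11.6
```

{"name": "carry_out", "arguments": {
  "deltas": [
    [-4,0,0,0,0,0,-1],
    [-8,0,0,0,0,0,-1],
    [-12,0,0,0,0,0,-1],
    [-14,0,0,0,0,0,-1],
    [-16,0,0,0,0,0,-1]
  ]
}}

```text
clock: 9.15
eef_pos: [0.4322, 0.3158, 0.0307]
ee_rot: [-2.021, -2.402, -0.009]
ft_force: [-6.2, 1.8, 23.7]
finger_gap: -0.001
grip_force: 11.9
```

{"name": "carry_out", "arguments": {
  "deltas": [
    [-2,0,0,0,0,0,-1],
    [-4,0,0,0,0,0,-1],
    [-5,0,0,0,0,0,-1],
    [-5,0,0,0,0,0,-1]
  ]
}}

```text
clock: 9.48
eef_pos: [0.4324, 0.3153, 0.0308]
ee_rot: [-2.016, -2.402, -0.017]
ft_force: [-7.4, 8.6, 20.5]
finger_gap: -0.001
grip_force: 10.0
```

The carriage is at the stop: 90 mm travelled, it no longer moves, and the push force has risen. Now I release straight up.

{"name": "carry_out", "arguments": {
  "deltas": [
    [2,0,0,0,0,0,-1],
    [2,0,-4,0,0,0,-1],
    [2,0,-10,0,0,0,-1],
    [3,0,-18,0,0,0,-1],
    [3,0,-26,0,0,0,-1]
  ]
}}

```text
clock: 9.9
eef_pos: [0.4324, 0.3092, 0.0543]
ee_rot: [2.025, 2.402, -0.003]
ft_force: [0.8, -0.0, -0.6]
finger_gap: 0.006
grip_force: 0.0
```

{"name": "carry_out", "arguments": {
  "deltas": [
    [0,0,-25,0,0,0,-1],
    [0,0,-60,0,0,0,-1],
    [0,0,-95,0,0,0,-1],
    [0,0,-130,0,0,0,-1],
    [0,0,-150,0,0,0,-1]
  ]
}}

```text
clock: 10.32
eef_pos: [0.4337, 0.3103, 0.208]
ee_rot: [2.025, 2.4, 0.005]
ft_force: [0.9, 0.5, 0.3]
finger_gap: -0.007
grip_force: 0.0
```

{"name": "carry_out", "arguments": {
  "deltas": [
    [35,0,0,0,0,0,-1],
    [70,0,0,0,0,0,-1],
    [105,0,0,0,0,0,-1],
    [140,0,0,0,0,0,-1],
    [140,0,0,0,0,0,-1]
  ]
}}

```text
clock: 10.73
eef_pos: [0.4051, 0.4558, 0.2047]
ee_rot: [-2.012, -2.405, -0.006]
ft_force: [-0.4, 1.6, -0.4]
finger_gap: -0.001
grip_force: 0.0
```

```bash
python3 - <<'E'
from h import *
from cell import eyes
import cv2
to_tool([0,0,0])
z=lambda i:cv2.resize(i,(400,400),interpolation=cv2.INTER_CUBIC)
a=eyes.capture("top")["image"][240:350,175:285,::-1]; b=eyes.capture("scene")["image"][160:270,175:285,::-1]
cv2.imwrite("pics/end.png",cv2.hconcat([z(a),z(b)]))
E
```

```text
pos [0.4051 0.4558 0.2047] F [-0.4  1.6 -0.4] t 10.7333
delta mm [-378.5 -479.   202.5] toolx [-0.177  0.984  0.007] tooly [ 0.984  0.177 -0.001] toolz [-0.002  0.007 -1.   ]
```

View pics/end.png

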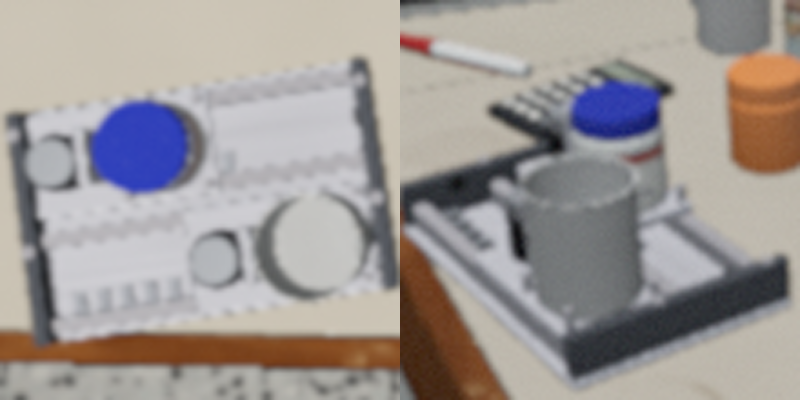

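The picture shows the cup upright on its seat at the viscometer-side stop, crop (313,245). Its button cap has moved to top px (234,311), and the jar's carriage is still parked with the jar in place. The hand is clear, so I hand in.

```bash
python3 -c "
from cell import workorder
print(workorder.hand_in())"
```

```text
the job is handed in; nothing more can be done
None
```

The job is handed in, with no verdict returned: I pushed the cup's carriage the full 90 mm to the viscometer-side stop with its button held down, then let go and moved the hand clear. The last picture shows the cup upright and the jar's carriage still parked, but that the button sprang fully up I could only infer.

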